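# Click a filter funnel onto the vacuum manifold and keep it pressed

## Robot

A 6-joint arm with a two-finger parallel gripper is mounted at the origin on the work surface. World frame = base frame: x ahead of the robot, y to its left, z up, the work surface at z = 0. Lengths are in m, angles in rad, forces in N, time in s.
With the tool pointing down it reaches from about 0.25 to 0.725 m from the base axis. Payload 4 kg.
Tool frame: the origin (TCP) lies between the finger pads, 19 mm behind the fingertips; this is the grasp point; z points along the fingers, y is the line along which they close (so a half turn about z gives the same grasp; the last joint's range is limited). The gripper opens to 85 mm and grips with 20 to 120 N. Pads are 22 mm wide; open, the fingers measure 114 mm over their backs; the gripper's body (76 mm by 85 mm) begins 54 mm behind the grasp point. The pads swing forward as they close: fully open they stand 13 mm farther back than shut.
Start: joints at [-1.202, 0.241, 0.005, 1.335, 0, 1.571], TCP at [0.18, -0.466, 0.25] pointing down, gripper open.
Joint ranges: [-2.72, 2.72], [-1.05, 1.87], [-1.09, 1.28], [-1.99, 2.15], [-1.42, 1.44], [-3.14, 3.14]. Speed limits (rad/s): [2.79, 2.79, 3.14, 3.14, 3.14, 3.14].

## Interface

Orientations are given as a unit quaternion [x, y, z, w].
In Python, from workcell import telemetry, vision, workorder gives the robot as it stands.
- The arm moves only by the shell command python3 -m inch 'ROWS'. ROWS is JSON, a list of rows, each a list of 3 entries, a list of its own where there are three numbers: the turn, a rotation vector about the tool's x, y, z scaled (see below), then the shift along the tool's x, y, z scaled (see below), then the closure, from -1 (fully open) to 1 (shut). A call has 1 to 10 rows; each row shifts and turns the commanded pose from where the row before left it, along the tool's axes as they then stand; what a row does not reach is not made up. The controller multiplies each number of a shift by 0.3 m and each number of a turn by 360 degrees. A row lasts 1/12 s, in which the tool goes at most 41.7 mm and 7.16 degrees, less where a joint would pass 70% of its speed; a pose out of reach is approached as far as the arm can. A call with a number of a shift or a turn outside -1 to 1 is refused whole. A call with a gripper value outside its range is refused whole. The fingers move at their own pace and stop on an object; the grip force is fixed at half the most. Time passes only in rows, so rows that do not move let the fingers close. It gives the time, the measured TCP pose, the force, the opening and the grip force at its end, in the units of the state.
- telemetry.get_obs(): the state, without advancing time (a new reading comes with each control period).
- vision.camera(name): name is "scene" or "top" or "wrist"; returns a dict with "img" (480x640x3 uint8, red, green, blue), "fov_y" (degrees; the focal length in pixels is half the picture's height over the tangent of half this angle, whatever the lens; pixels are square), "cx", "cy" (the principal point, pixels), "D" ([k1, k2, p1, p2, k3] as OpenCV has them; the pictures are not rectified), "pose" (4x4, takes a point from camera to world coordinates). Camera axes: x right, y up, looking along -z (the intrinsics and any distortion apply to the point x, -y, -z); pixel columns grow to the right and rows downward; lengths in m; the calibration is good to about 2 mm. A picture is of the moment at which its call begins. There is no depth.
- workorder.job_done(): hands the job in; it is judged then, once.
The state is a dict: "clock": time; "joint_pos": joint angles; "joint_vel": joint speeds; "tau": joint torques, N m; "eef_pos": TCP position; "tool_rot": TCP orientation; "ft_force": force on the tool from outside, world axes, zero at the start; "ft_torque": the same for the moment, N m; "grip_width": finger opening in m; "grasp_force": force on a finger pad.
Only numpy, scipy, OpenCV 4.12 (cv2) and the standard library are available. Lean on these libraries where they do the work, as an engineer would, in place of code of your own. Each camera call takes 0.05 s, during which the arm holds its last target. There are 200 camera calls.

## Task

Take the amber filter funnel from the blue bench pad, slide it upright over the one filter head of the vacuum manifold that has no funnel yet, and press it down until it clicks fully home under all three spring clips. Do not let go: finish with the gripper still holding the funnel pressed firmly down on the head, with about 10 N, so that I can open the vacuum. Leave the other two funnels and everything else on the bench alone.

Things in the scene. Friction and masses are not known exactly. Their poses are not given: they have to be found in the camera images.
- funnel: loose amber plastic filter funnel, 0.1 kg, 92 mm high, upright on a blue pad 2 mm thick. Origin: centre of its underside, z up; yaw does not matter. Outside: flange 72 mm across, 4 mm thick, at the bottom; skirt 60 mm up to 24 mm; round wall 58 mm (rim 61 mm in the last 3 mm). Inside, the skirt is a sleeve: bore 53 mm, 22 mm deep, up to a ledge (40 mm opening) that will rest on the head's top
- funnel_grip (a point): point on the funnel's axis 62 mm above its underside: a good height for the TCP when gripping across the 58 mm wall from above (some 50 N). Read it before the grasp: it is not reported while held
- head: the free filter head (no funnel on it), fixed, stainless. Origin: centre of its foot on the manifold, 60 mm above the bench; z up. Collar 86 mm across, up to 26 mm; spigot 50 mm in diameter from there up to 49 mm, top edge chamfered 2 x 3 mm, white membrane on top. Three dark spring clips on the collar, 120 degrees apart, up to 46 mm. The skirt clears the spigot by 1.5 mm all round
- head_top (a point): centre of the free spigot's top, 49 mm above the head's origin. The funnel's underside is level with it when the skirt begins to enter, meets the clips 10 mm below it, needs 10 to 16 N of push to spread them, and the resistance drops suddenly 14 to 20 mm below it as they snap over the flange; the ledge then meets a rigid stop with the underside 22 mm below this point: home
- clip1 (a joint): hinge angle of one spring clip of the free head: 0 = closed (at rest, or snapped over the flange), about 0.2 rad while the flange spreads it
- clip2 (a joint): hinge angle of one spring clip of the free head: 0 = closed (at rest, or snapped over the flange), about 0.2 rad while the flange spreads it
- clip3 (a joint): hinge angle of one spring clip of the free head: 0 = closed (at rest, or snapped over the flange), about 0.2 rad while the flange spreads it
- busy_a: another filter head of the manifold, occupied: the same head with the same funnel clipped on and a grey lid on that. Origin as for the free head; top of the lid's knob 134 mm above this origin, 194 mm above the bench. The three heads stand in a row 110 mm apart, in any order
- busy_b: the other occupied head, the same as busy_a
- manifold: fixed stainless vacuum manifold: bar 370 mm long (its y), 50 mm wide, upper face 60 mm above the bench, blue valve levers on its near side, gauge 132 mm high at y -165 mm, pipe 210 mm high at y +272 mm and glass receiver bottle 180 mm high at y +320 mm. Origin: on the bench under its middle; the three heads stand at y -110, 0 and +110 mm
- lid: drop-on funnel lid, grey, 67 mm across, 9 mm thick with a 13 mm high knob; stands on the blue pad; loose, origin at the centre of its underside; leave it alone
- dish: stack of two clear filter dishes, 60 mm across, 30 mm high; stands on the blue pad; loose, origin at the centre of its underside; leave it alone
- wash_bottle: white wash bottle with red cap and bent spout, 66 mm across, 200 mm high; loose, origin at the centre of its underside; leave it alone
- amber_bottle: small brown reagent bottle, 60 mm across, 135 mm high; loose, origin at the centre of its underside; leave it alone
- beaker: glass beaker, 72 mm across, 92 mm high; loose, origin at the centre of its underside; leave it alone

How it is judged:
On the way, in this order (a step that is already met when the one before it is completed fails the run):
1. the funnel is lifted off the pad in the gripper (height (world z) of funnel above 0.04 m and contact force between the fingers and funnel above 1 N), for 0.2 s.
2. the funnel's skirt is on the spigot of the free head, upright (z of funnel in the frame of head between 0.024 and 0.047 m and horizontal distance between funnel and head below 0.006 m and angle between funnel's own z axis and vertical below 0.15 rad), for 0.05 s.
3. the funnel has clicked home, all three clips closed over its flange (z of funnel in the frame of head between 0.024 and 0.0285 m and horizontal distance between funnel and head below 0.004 m and angle between the z axis of funnel and the z axis of head, either way round below 0.05 rad and angle between funnel's own z axis and vertical below 0.1 rad and value of joint each of clip1, clip2, clip3 below 0.06 rad), for 0.2 s.
At the end, for the whole second after the job is handed in: the funnel sits home on the free head (underside within 1.5 mm of its seat, 4 mm of the axis, 0.05 rad of upright), all three clips closed (below 0.06 rad), at rest, the fingers still on the funnel, and the funnel pressed on the head with 4 to 40 N (all of step 3 and contact force between funnel and head between 4 and 40 N and contact force between the fingers and funnel above 2 N and linear speed of funnel below 0.02 m/s); the arm keeps its last pose, push and grip.
It fails at once if a bystander (lid, dishes, wash bottle, brown bottle or beaker) is moved by more than 25 mm (distance of any of lid, dish, wash_bottle, amber_bottle, beaker from where it was at the start of the episode above 0.025 m).
It fails at once if one of the two occupied heads is struck by the arm or the funnel (more than 15 N) (contact force between any of the arm, the fingers, funnel and busy_a above 15 N or contact force between any of the arm, the fingers, funnel and busy_b above 15 N).
It also fails if it takes over 43 s, if anything falls off the work surface, if the arm or the gripper's body presses on something with over 40 N, if the wrist force passes 120 N, or if a joint passes its speed limit or range.

## Working session

There is one attempt and no reset: what is moved stays moved. The work goes in short steps, Python scripts to look and compute and a shell command to move; the robot and the scene stay as the last step left them, time stands still between calls to the robot, and variables do not carry over. Pictures are saved under pics/ and viewed, at most 10 in all, crops included, and the job is handed in when it is done.

```bash
mkdir -p pics; ls; python3 - <<'E'
from workcell import telemetry, vision
import cv2,numpy as np
print(telemetry.get_obs())
for n in ["scene","top"]:
    c=vision.camera(n); cv2.imwrite(f"pics/{n}0.png",c["img"][:,:,::-1])
    print(n,c["fov_y"],c["cx"],c["cy"],c["D"],np.round(c["pose"],4).tolist())
E
```

```text
pics
{'clock': 0.0, 'joint_pos': array([-1.20198368e+00,  2.41445824e-01,  3.73170752e-03,  1.33517102e+00,
        3.37993739e-06,  1.57078563e+00]), 'joint_vel': array([-0.00096464, -0.00230392,  0.00067262, -0.0009249 ,  0.00189428,
       -0.00024774]), 'tau': array([ 4.13234156e-04, -3.72318435e+01,  2.52406597e+01,  1.69592845e-02,
       -1.35096388e-04, -8.45767147e-06]), 'eef_pos': array([ 0.18004649, -0.46583824,  0.24909935]), 'tool_rot': array([ 9.83043766e-01,  1.83368111e-01, -1.89838330e-04, -1.02700804e-03]), 'ft_force': array([-0.5422015 ,  0.10572385,  0.88871552]), 'ft_torque': array([-0.01939552, -0.00896067, -0.00375559]), 'grasp_force': 0.0, 'grip_width': 0.08527940268848407}
scene 46.61028353528538 316.6459875985849 235.1967773527473 [-0.02343818  0.          0.          0.          0.        ] [[-0.7417, -0.4285, 0.5159, 1.1924], [0.6707, -0.477, 0.568, 0.7243], [0.0027, 0.7673, 0.6412, 0.8851], [0.0, 0.0, 0.0, 1.0]]
top 51.1548872089387 324.2463117354729 239.42500158519027 [-0.02071681  0.          0.          0.          0.        ] [[0.0084, 0.9825, -0.1861, 0.2921], [-0.9999, 0.0098, 0.0066, 0.009], [0.0084, 0.1861, 0.9825, 1.2903], [0.0, 0.0, 0.0, 1.0]]
```

View pics/scene0.png

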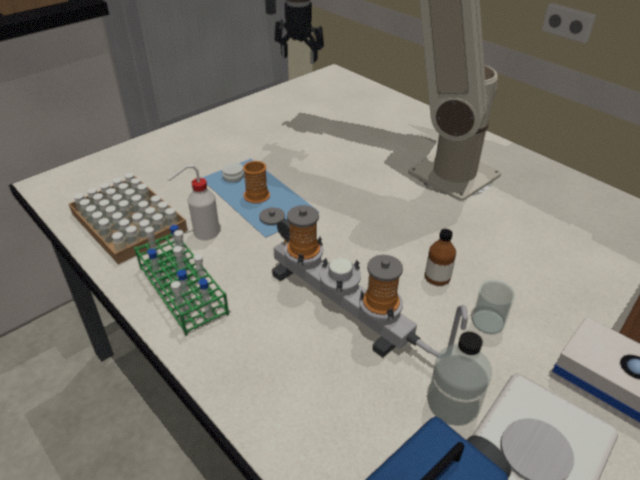

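View pics/top0.png

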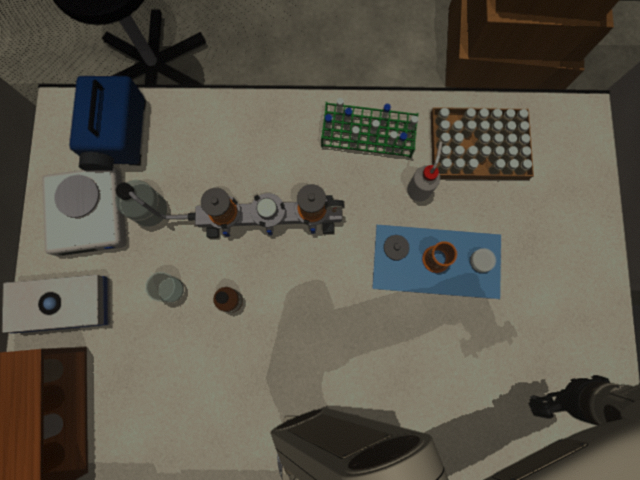

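The two pictures show the funnel at about (443,255) in top and (255,180) in scene, between the lid and the dishes. The free head is the middle one, with its white membrane at about (267,208) in top and (341,268) in scene. Next I'll get a coarse triangulation.

```bash
cat > h.py <<'E'
import numpy as np, cv2
from workcell import telemetry, vision
from scipy.spatial.transform import Rotation as R
def KD(c):
    f=240/np.tan(np.radians(c["fov_y"])/2)
    return np.array([[f,0,c["cx"]],[0,f,c["cy"]],[0,0,1.]]),np.array(c["D"],float)
def ray(c,uv):
    K,D=KD(c); p=cv2.undistortPoints(np.array([[uv]],float),K,D)[0,0]
    P=np.array(c["pose"]); d=P[:3,:3]@np.array([p[0],-p[1],-1]); return P[:3,3],d/np.linalg.norm(d)
def atz(c,uv,z):
    o,d=ray(c,uv); return o+d*(z-o[2])/d[2]
def tri(obs):
    A=0;b=0
    for c,uv in obs:
        o,d=ray(c,uv); M=np.eye(3)-np.outer(d,d); A=A+M; b=b+M@o
    x=np.linalg.solve(A,b)
    return x,[np.linalg.norm(np.cross(ray(c,uv)[1],x-ray(c,uv)[0]))*1e3 for c,uv in obs]
def proj(c,X):
    K,D=KD(c); P=np.array(c["pose"]); q=(np.atleast_2d(X)-P[:3,3])@P[:3,:3]*[1,-1,-1]
    return cv2.projectPoints(q,np.zeros(3),np.zeros(3),K,D)[0][:,0]
def circ(x,y,z,r,n=72):
    a=np.linspace(0,2*np.pi,n,endpoint=False); return np.c_[x+r*np.cos(a),y+r*np.sin(a),np.full(n,z)]
def totool(v):  # world shift -> tool units (of 0.3 m)
    return R.from_quat(telemetry.get_obs()["tool_rot"]).inv().apply(v)/0.3
E
python3 - <<'E'
from h import *
s=vision.camera("scene");t=vision.camera("top")
print("head_top",tri([(s,(341,268)),(t,(267,208))]))
print("funnel rim",tri([(s,(255,167)),(t,(444,254))]))
print("busyknobs",tri([(s,(303,211)),(t,(312,191))]),tri([(s,(386,264)),(t,(216,194))]))
for n,uv,z in [("lid",(396,245),.02),("dish",(483,260),.03),("wash",(430,172),.2),("amb",(230,297),.135),("padTR",(502,235),0),("padBL",(373,289),0)]: print(n,atz(t,uv,z).round(3))
w=vision.camera("wrist"); print(np.round(w["pose"],3).tolist(),w["fov_y"]); o=telemetry.get_obs()
T=np.eye(4);T[:3,:3]=R.from_quat(o["tool_rot"]).as_matrix();T[:3,3]=o["eef_pos"];print(np.round(np.linalg.inv(T)@w["pose"],3).tolist())
print(T.round(3).tolist())
E
```

```text
head_top (array([0.59440083, 0.1411105 , 0.1008185 ]), [np.float64(0.3674996671618988), np.float64(0.3674996671617586)])
funnel rim (array([ 0.48682245, -0.29092751,  0.09103475]), [np.float64(0.8791443604703069), np.float64(0.8791443604704958)])
busyknobs (array([0.60811454, 0.03329855, 0.19467066]), [np.float64(4.149299524366475), np.float64(4.149299524366463)]) (array([0.59909738, 0.25197793, 0.1923212 ]), [np.float64(5.404840297643137), np.float64(5.40484029764315)])
lid [ 0.52  -0.185  0.02 ]
dish [ 0.482 -0.405  0.03 ]
wash [ 0.657 -0.238  0.2  ]
amb [0.374 0.216 0.135]
padTR [ 0.553 -0.469  0.   ]
padBL [ 0.408 -0.126  0.   ]
[[0.36, 0.89, 0.281, 0.252], [-0.933, 0.344, 0.107, -0.439], [-0.001, -0.3, 0.954, 0.374], [0.0, 0.0, 0.0, 1.0]] 62.15579041793218
[[-0.0, 0.954, 0.3, 0.077], [1.0, 0.0, 0.0, 0.0], [0.0, 0.3, -0.954, -0.125], [0.0, 0.0, 0.0, 1.0]]
[[0.933, 0.36, -0.0, 0.18], [0.36, -0.933, 0.001, -0.466], [0.0, -0.001, -1.0, 0.25], [0.0, 0.0, 0.0, 1.0]]
```

```bash
python3 -m inch '[[[0,0,0],[0.12,-0.02,0],-1],[[0,0,0],[0.12,-0.02,0],-1],[[0,0,0],[0.12,-0.02,0],-1],[[0,0,0],[0.12,-0.02,0],-1],[[0,0,0],[0.12,-0.02,0],-1],[[0,0,0],[0.12,-0.02,0],-1],[[0,0,0],[0.12,-0.02,0],-1],[[0,0,0],[0.12,-0.02,0],-1],[[0,0,0],[0,0,0],-1],[[0,0,0],[0,0,0],-1]]'
python3 - <<'E'
from h import *
import pickle
w=vision.camera("wrist"); pickle.dump(w,open("w1.pkl","wb")); cv2.imwrite("pics/w1.png",w["img"][:,:,::-1])
print(telemetry.get_obs()["joint_pos"])
print(proj(w,[[.487,-.291,.091]]))
E
```

```text
clock: 1.08
eef_pos: [0.4329, -0.3164, 0.2495]
tool_rot: [0.983, 0.185, -0.0, -0.0]
ft_force: [-0.7, -0.1, -0.4]
grip_width: 0.0853
grasp_force: 0.0
[-6.33359044e-01  3.12883181e-01  1.01504119e-01  1.36055742e+00
 -5.06638456e-04  2.13758325e+00]
[[308.65437271 145.63978003]]
```

View pics/w1.png

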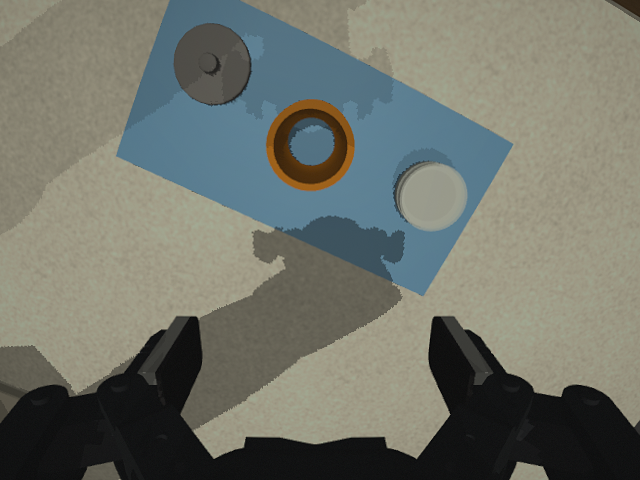

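The rim is a clean ring at (310,145), with the lid at (212,63) and the dishes at (431,195). I'll turn the tool 69° so the fingers close along world x, clear of the neighbours and with joint 6 well inside its range. Then I'll take a second view.

```bash
python3 -m inch '[[[0,0,-0.0192],[0,0,0],-1],[[0,0,-0.0192],[0,0,0],-1],[[0,0,-0.0192],[0,0,0],-1],[[0,0,-0.0192],[0,0,0],-1],[[0,0,-0.0192],[0,0,0],-1],[[0,0,-0.0192],[0,0,0],-1],[[0,0,-0.0192],[0,0,0],-1],[[0,0,-0.0192],[0,0,0],-1],[[0,0,-0.0192],[0,0,0],-1],[[0,0,-0.0192],[0,0,0],-1]]'
python3 -m inch '[[[0,0,0],[0,0.09,0],-1],[[0,0,0],[0,0.09,0],-1],[[0,0,0],[0,0,0],-1],[[0,0,0],[0,0,0],-1]]'
cat >> h.py <<'E'
def amber(c,near,r=80):
    hsv=cv2.cvtColor(c["img"],cv2.COLOR_RGB2HSV)
    m=cv2.inRange(hsv,(5,120,40),(25,255,255)); k=np.zeros_like(m); cv2.circle(k,tuple(int(v) for v in near),r,255,-1); m&=k
    cs=max(cv2.findContours(m,cv2.RETR_EXTERNAL,cv2.CHAIN_APPROX_NONE)[0],key=cv2.contourArea)
    return cv2.fitEllipse(cs)
E
python3 - <<'E'
from h import *
import pickle
w1=pickle.load(open("w1.pkl","rb"))
w=vision.camera("wrist"); pickle.dump(w,open("w2.pkl","wb")); cv2.imwrite("pics/w2.png",w["img"][:,:,::-1])
print(proj(w,[[.487,-.291,.091]]))
e1=amber(w1,(310,145)); e2=amber(w,proj(w,[[.487,-.291,.091]])[0]); print(e1,e2)
print(tri([(w1,e1[0]),(w,e2[0])]))
print(telemetry.get_obs()["joint_pos"])
E
```

```text
clock: 1.97
eef_pos: [0.4299, -0.3189, 0.2501]
tool_rot: [0.704, 0.71, -0.0, -0.0]
ft_force: [-0.3, 0.6, -0.8]
grip_width: 0.0855
grasp_force: 0.0
clock: 2.3
eef_pos: [0.485, -0.3185, 0.2494]
tool_rot: [0.706, 0.708, -0.0, -0.001]
ft_force: [-0.0, -0.5, -0.5]
grip_width: 0.0854
grasp_force: 0.0
[[318.217886   191.38258434]]
((310.11370849609375, 144.82142639160156), (86.82124328613281, 90.4350814819336), 2.5071723461151123) ((317.81243896484375, 186.51824951171875), (84.17193603515625, 98.0152587890625), 178.0774688720703)
(array([ 0.48660018, -0.29189127,  0.06437804]), [np.float64(0.2968138194499408), np.float64(0.2968138194500569)])
[-5.81245170e-01  4.02295759e-01  2.30914630e-01  1.40095633e+00
 -5.12259264e-04  9.86786245e-01]
```

View pics/w2.png

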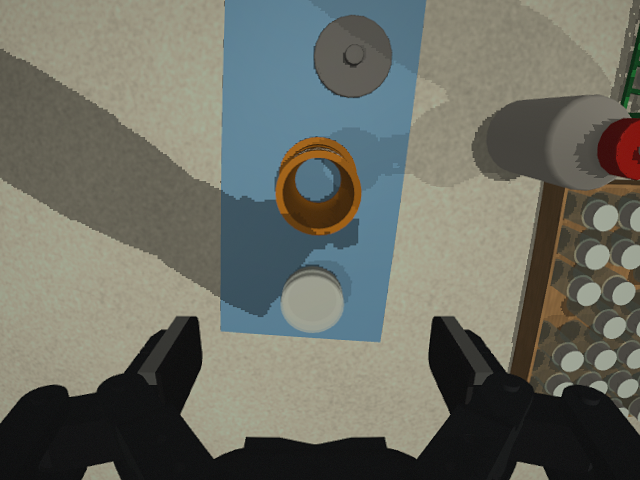

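The second view shows the rim at about (318,192). The contour fit was spoiled by the flange peeking out at the top, so I'll fit a model of the rim and flange to both masks instead.

```bash
cat >> h.py <<'E'
def amask(c,near,r=85):
    hsv=cv2.cvtColor(c["img"],cv2.COLOR_RGB2HSV)
    m=cv2.inRange(hsv,(5,110,30),(25,255,255)); k=np.zeros_like(m); cv2.circle(k,tuple(int(v) for v in near),r,255,-1); m&=k
    cs=max(cv2.findContours(m,cv2.RETR_EXTERNAL,cv2.CHAIN_APPROX_NONE)[0],key=cv2.contourArea)
    return cv2.drawContours(np.zeros_like(m),[cs],-1,255,-1)
def fmodel(c,x,y,z,S=8):   # outline of upright funnel, underside at z, antialiased
    m=np.zeros((480,640),np.uint8)
    for a,b,r in [(0,.004,.036),(.004,.024,.030),(.024,.089,.029),(.089,.092,.0305)]:
        p=np.r_[proj(c,circ(x,y,z+a,r)),proj(c,circ(x,y,z+b,r))]
        cv2.fillConvexPoly(m,np.round(cv2.convexHull(p.astype(np.float32))*16).astype(np.int32),255,cv2.LINE_AA,4)
    return m
E
python3 - <<'E'
from h import *
import pickle
from scipy.optimize import minimize
W=[pickle.load(open(f"w{i}.pkl","rb")) for i in (1,2)]
print(tri([(W[0],(310.1,144.8)),(W[1],(318,192))]))
M=[amask(w,proj(w,[.487,-.291,.091])[0]).astype(float) for w in W]
def cost(p,idx=(0,1)): return sum(np.abs(M[i]-fmodel(W[i],*p)).sum()/255 for i in idx)
for idx in [(0,1),(0,),(1,)]:
    r=minimize(cost,[.487,-.291,.002],args=(idx,),method="Nelder-Mead",options=dict(initial_simplex=np.array([[.487,-.291,.002]]*4)+np.r_[np.zeros((1,3)),np.eye(3)*.004]));print(r.x.round(4),r.fun)
p=telemetry.get_obs()["eef_pos"]; print(p)
E
```

```text
(array([ 0.4872764 , -0.29192732,  0.087291  ]), [np.float64(0.43517853955211233), np.float64(0.4351785395519964)])
[ 0.4867 -0.2924 -0.0023] 258.8666666666667
[ 0.4866 -0.2921 -0.0033] 79.67058823529412
[ 0.4869 -0.2931 -0.0038] 85.36470588235294
[ 0.48431915 -0.31834781  0.24954978]
```

```bash
python3 -m inch '[[[0,0,0],[0.045,0.004,0],-1],[[0,0,0],[0.042,0.004,0.04],-1],[[0,0,0],[0,0,0.1],-1],[[0,0,0],[0,0,0.1],-1],[[0,0,0],[0,0,0.1],-1],[[0,0,0],[0,0,0.1],-1],[[0,0,0],[0,0,0.08],-1],[[0,0,0],[0,0,0],-1]]'
python3 - <<'E'
from h import *
w=vision.camera("wrist"); cv2.imwrite("pics/w3.png",w["img"][:,:,::-1]); o=telemetry.get_obs();print(o["eef_pos"],o["ft_force"])
E
```

```text
clock: 3.02
eef_pos: [0.4831, -0.2889, 0.0892]
tool_rot: [0.706, 0.708, -0.001, -0.005]
ft_force: [-0.6, 0.7, -0.7]
grip_width: 0.0856
grasp_force: 0.0
[ 0.48471725 -0.28981697  0.09189319] [-0.90276744 -0.94102735  1.02481014]
```

View pics/w3.png

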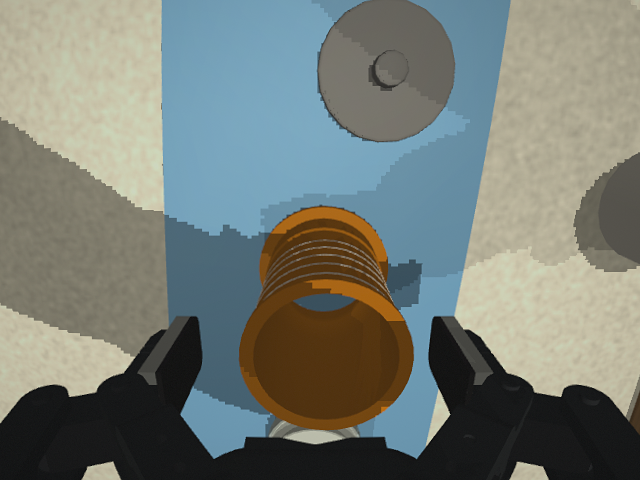

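The fingers straddle the funnel, with the rim centre at column 326 against the finger midpoint at 316. I'll correct about +3 mm in world x, finish the descent, then close.

```bash
python3 -m inch '[[[0,0,0],[-0.008,0.01,0.03],-1],[[0,0,0],[0,0,0.057],-1],[[0,0,0],[0,0,0],-1],[[0,0,0],[0,0,0],1],[[0,0,0],[0,0,0],1],[[0,0,0],[0,0,0],1],[[0,0,0],[0,0,0],1],[[0,0,0],[0,0,0],1],[[0,0,0],[0,0,0],1],[[0,0,0],[0,0,0],1]]'
python3 -m inch '[[[0,0,0],[0,0,0],1],[[0,0,0],[0,0,0],1],[[0,0,0],[0,0,0],1]]'
```

```text
clock: 3.9
eef_pos: [0.4921, -0.2947, 0.07]
tool_rot: [0.706, 0.709, 0.0, 0.002]
ft_force: [1.0, 0.8, 5.7]
grip_width: 0.0567
grasp_force: 64.3
clock: 4.15
eef_pos: [0.4921, -0.2947, 0.07]
tool_rot: [0.706, 0.709, 0.0, 0.002]
ft_force: [-0.6, -0.6, 6.7]
grip_width: 0.0565
grasp_force: 64.3
```

```bash
python3 -m inch '[[[0,0,0],[0,0,-0.05],1],[[0,0,0],[0,0,-0.11],1],[[0,0,0],[0,0,-0.11],1],[[0,0,0],[0,0,-0.11],1],[[0,0,0],[0,0,-0.11],1],[[0,0,0],[0,0,-0.11],1],[[0,0,0],[0,0,-0.11],1],[[0,0,0],[0,0,0],1],[[0,0,0],[0,0,0],1],[[0,0,0],[0,0,0],1]]'
python3 - <<'E'
from h import *
import pickle
d={n:vision.camera(n) for n in ("wrist","scene","top")}; d["o"]=[telemetry.get_obs()]; pickle.dump(d,open("lift.pkl","wb"))
print(d["o"][0])
cw=d["wrist"]["img"]; cs=d["scene"]["img"][100:340,180:500]
p=proj(d["scene"],d["o"][0]["eef_pos"])[0]; q=proj(d["top"],d["o"][0]["eef_pos"])[0]; print(p,q)
def crop(im,p): x=int(np.clip(p[0]-65,0,510));y=int(np.clip(p[1]-60,0,360)); return cv2.resize(im[y:y+120,x:x+130],(390,360),interpolation=cv2.INTER_CUBIC)
a=np.hstack([crop(d["scene"]["img"],p),cv2.resize(cw,(400,300))[:, :].copy() if 0 else np.vstack([cv2.resize(cw,(400,300)),np.zeros((60,400,3),np.uint8)])])
cv2.imwrite("pics/lift.png",a[:,:,::-1])
E
```

```text
clock: 4.98
eef_pos: [0.4906, -0.2936, 0.2804]
tool_rot: [0.706, 0.709, -0.0, -0.0]
ft_force: [-0.7, -0.2, -1.7]
grip_width: 0.0564
grasp_force: 64.3
{'clock': 5.1333, 'joint_pos': array([-5.39353108e-01,  3.79288172e-01,  2.72112317e-01,  1.46773403e+00,
        6.99509953e-05,  1.02709826e+00]), 'joint_vel': array([-0.00075053,  0.00296251,  0.00601075,  0.00340558,  0.00095956,
       -0.00115761]), 'tau': array([ 2.65444352e-03, -4.55584002e+01,  2.65042895e+01,  2.45246105e-02,
        3.56599558e-03,  5.59470124e-06]), 'eef_pos': array([ 0.49001162, -0.29327355,  0.27882939]), 'tool_rot': array([ 7.05567499e-01,  7.08639734e-01, -4.62694199e-04, -2.00436402e-03]), 'ft_force': array([-0.3349574 , -0.02442005, -1.67277544]), 'ft_torque': array([ 0.04084856, -0.03673746, -0.00701128]), 'grasp_force': 64.24335150048137, 'grip_width': 0.0568765299361516}
[248.39719447 100.7881482 ] [467.47913947 237.8401866 ]
```

View pics/lift.png

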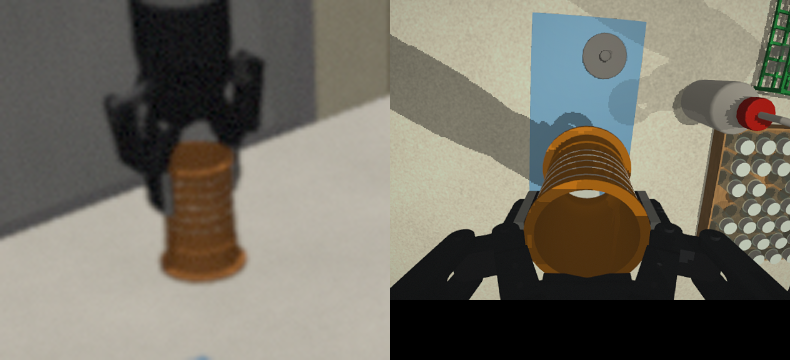

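The funnel is held upright and square, with the rim between the pads. I'll carry it high towards the manifold and view the free head from the wrist at two places.

```bash
python3 -m inch '[[[0,0,0],[0.06,0.022,-0.03],1],[[0,0,0],[0.12,0.043,-0.02],1],[[0,0,0],[0.12,0.043,-0.01],1],[[0,0,0],[0.12,0.043,0],1],[[0,0,0],[0.12,0.043,0],1],[[0,0,0],[0.12,0.043,0],1],[[0,0,0],[0.12,0.043,0],1],[[0,0,0],[0.12,0.043,0],1],[[0,0,0],[0,0,0],1],[[0,0,0],[0,0,0],1]]'
cat > look.py <<'E'
import sys,pickle; from h import *
n=sys.argv[1]; d={k:vision.camera(k) for k in ("wrist","scene","top")}; d["o"]=[telemetry.get_obs()]; pickle.dump(d,open(n+".pkl","wb"))
cv2.imwrite(f"pics/{n}.png",d["wrist"]["img"][:,:,::-1]); print(d["o"][0]["eef_pos"],proj(d["wrist"],[.594,.141,.109]))
E
python3 look.py a
python3 -m inch '[[[0,0,0],[0.1,0,0],1],[[0,0,0],[0.1,0,0],1],[[0,0,0],[0,0,0],1],[[0,0,0],[0,0,0],1]]'
python3 look.py b
python3 -c "
import cv2,numpy as np
cv2.imwrite('pics/ab.png',np.hstack([cv2.imread('pics/a.png')[:,120:520],cv2.imread('pics/b.png')[:,120:520]]))"
```

```text
clock: 5.97
eef_pos: [0.5865, -0.0211, 0.2969]
tool_rot: [0.704, 0.71, -0.001, -0.001]
ft_force: [0.1, -0.8, -0.6]
grip_width: 0.0566
grasp_force: 64.3
[ 0.58602652 -0.02422583  0.29800911] [[328.55696043  -2.93098583]]
clock: 6.45
eef_pos: [0.586, 0.0362, 0.2988]
tool_rot: [0.706, 0.709, -0.0, -0.0]
ft_force: [0.0, 0.1, -0.9]
grip_width: 0.0566
grasp_force: 64.3
[0.58617716 0.03493764 0.29892303] [[326.46179453  81.1196347 ]]
```

View pics/ab.png

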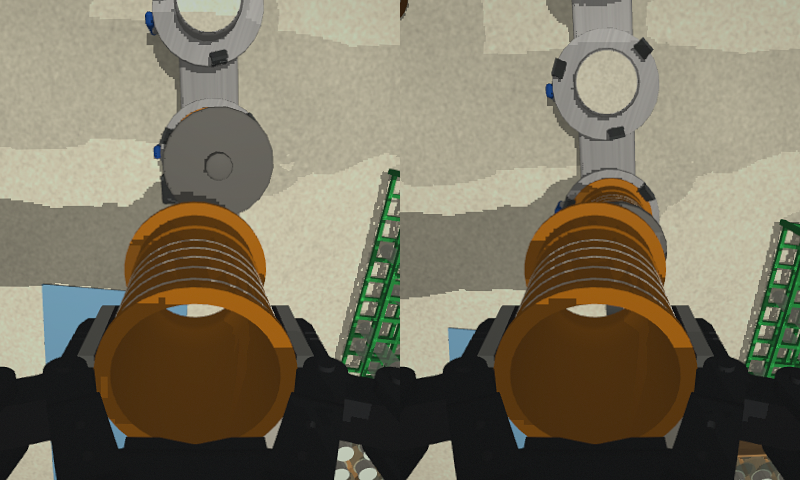

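In view b (right half) the free spigot's white top is at full-frame (326,82), matching the predicted (326,81). I'll move 36 mm closer for a third view, then fit both the head and the held funnel in the same camera.

```bash
python3 -m inch '[[[0,0,0],[0.06,0.01,0],1],[[0,0,0],[0.06,0.01,0],1],[[0,0,0],[0,0,0],1],[[0,0,0],[0,0,0],1],[[0,0,0],[0,0,0],1]]'
python3 look.py c
cat > fit.py <<'E'
import pickle; from h import *
from scipy.optimize import minimize
D={n:pickle.load(open(n+".pkl","rb")) for n in ("lift","a","b","c")}
T={n:D[n]["o"][0] for n in D}
obs=[]
for n in ("b","c"):
    c=D[n]["wrist"]; u=proj(c,[.594,.141,.109])[0]
    hsv=cv2.cvtColor(c["img"],cv2.COLOR_RGB2HSV); g=cv2.cvtColor(c["img"],cv2.COLOR_RGB2GRAY)
    k=np.zeros_like(g); cv2.circle(k,tuple(int(v) for v in u),44,255,-1)
    val=g[int(u[1]),int(u[0])]; m=cv2.inRange(g,int(val)-28,255)&k
    l,st=cv2.connectedComponentsWithStats(m)[1:3]; m=(l==l[int(u[1]),int(u[0])]).astype(np.uint8)
    cs=max(cv2.findContours(m,cv2.RETR_EXTERNAL,cv2.CHAIN_APPROX_NONE)[0],key=cv2.contourArea)
    e=cv2.fitEllipse(cv2.convexHull(cs)); print(n,val,e); obs.append((c,e[0])); print(atz(c,e[0],.109))
h,r=tri(obs); print("head_top wrist",h.round(4),r)
# held funnel in TCP frame (tool upright: world offsets), ignoring the black gripper
for n in D:
  for cam in ("wrist",):
    c=D[n][cam]; p0=T[n]["eef_pos"]; hsv=cv2.cvtColor(c["img"],cv2.COLOR_RGB2HSV)
    m=cv2.inRange(hsv,(5,110,20),(25,255,255)); u=proj(c,p0+[0,0,-.03])[0]
    k=np.zeros_like(m); x0,x1,y0,y1=(210,425,203,440); k[y0:y1,x0:x1]=1
    cs=max(cv2.findContours(m*k,cv2.RETR_EXTERNAL,cv2.CHAIN_APPROX_NONE)[0],key=cv2.contourArea)
    f=cv2.drawContours(np.zeros_like(m),[cs],-1,255,-1).astype(float)
    ok=((hsv[...,2]>50)|(f>0))&(k>0)
    def cost(p): return (np.abs(f-fmodel(c,*(p0+p)))*ok).sum()/255
    s=np.array([0,0,-.067]); r=minimize(cost,s,method="Nelder-Mead",options=dict(initial_simplex=s+np.r_[np.zeros((1,3)),np.eye(3)*.004]))
    print(n,"funnel-TCP",r.x.round(4),r.fun, "TCP",p0.round(4), "funnel",(p0+r.x).round(4))
E
python3 fit.py
```

```text
clock: 7.02
eef_pos: [0.5921, 0.0713, 0.2989]
tool_rot: [0.706, 0.708, -0.0, 0.0]
ft_force: [-0.4, 0.0, -1.6]
grip_width: 0.0566
grasp_force: 64.3
[0.59211001 0.07149031 0.29897738] [[317.75188429 129.45475791]]
b 180 ((326.2475280761719, 81.54443359375), (60.520015716552734, 63.595951080322266), 3.4755640029907227)
[0.59384419 0.14069813 0.109     ]
c 179 ((317.5143737792969, 129.9131622314453), (58.826026916503906, 60.3165283203125), 0.9609992504119873)
[0.59382018 0.14065854 0.109     ]
head_top wrist [0.5938 0.1407 0.1094] [np.float64(0.008369037793665135), np.float64(0.008369037793773057)]
lift funnel-TCP [ 0.0004  0.0015 -0.0668] 898.0078431372549 TCP [ 0.49   -0.2933  0.2788] funnel [ 0.4904 -0.2918  0.212 ]
a funnel-TCP [ 0.0003  0.005  -0.0696] 294.3529411764706 TCP [ 0.586  -0.0242  0.298 ] funnel [ 0.5863 -0.0192  0.2284]
b funnel-TCP [-0.0003  0.0032 -0.0685] 556.0196078431372 TCP [0.5862 0.0349 0.2989] funnel [0.5859 0.0381 0.2304]
c funnel-TCP [-0.0001  0.0016 -0.0686] 595.3882352941176 TCP [0.5921 0.0715 0.299 ] funnel [0.592  0.0731 0.2303]
```

```bash
python3 -m inch '[[[0,0,0],[0.112,0.003,0],1],[[0,0,0],[0.111,0.003,0],1],[[0,0,0],[0,0,0.06],1],[[0,0,0],[0,0,0.1],1],[[0,0,0],[0,0,0.1],1],[[0,0,0],[0,0,0.1],1],[[0,0,0],[0,0,0],1],[[0,0,0],[0,0,0],1],[[0,0,0],[0,0,0],1]]'
python3 look.py d
python3 - <<'E'
from h import *
import pickle
d=pickle.load(open("d.pkl","rb")); out=[]
for n in ("scene","top"):
    u=proj(d[n],[.594,.141,.13])[0]; x,y=int(u[0])-40,int(u[1])-45
    out.append(cv2.resize(d[n]["img"][y:y+90,x:x+80],None,fx=5,fy=5,interpolation=cv2.INTER_CUBIC)); print(n,x,y)
cv2.imwrite("pics/d2.png",np.hstack(out)[:,:,::-1])
E
```

```text
clock: 7.92
eef_pos: [0.5947, 0.1393, 0.1928]
tool_rot: [0.706, 0.708, 0.001, 0.001]
ft_force: [-0.0, 0.2, -1.3]
grip_width: 0.0568
grasp_force: 64.4
[0.59533163 0.13967925 0.19376379] [[313.40347953 260.55845582]]
scene 301 212
top 225 160
```

View pics/d2.png

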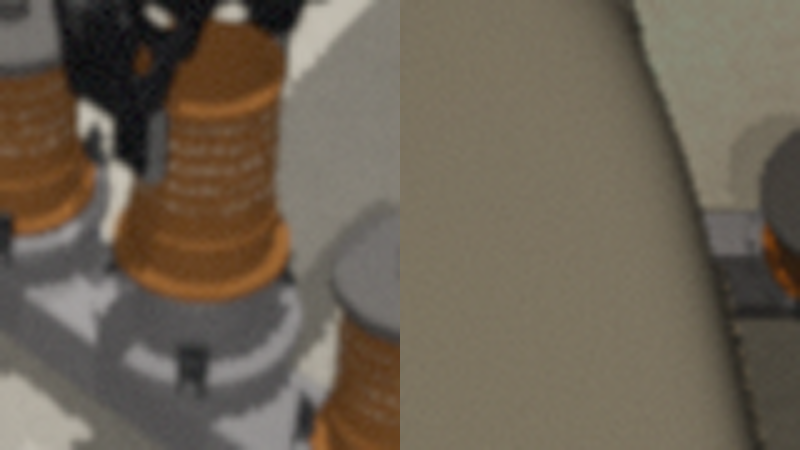

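The scene view shows the funnel upright just above the free head, with the flange centred on the collar (crop column about 203 against 200). The top view is blocked by the arm. I'll trim it slightly and lower in small steps while watching the force.

```bash
python3 -m inch '[[[0,0,0],[-0.004,-0.003,0.01],1],[[0,0,0],[0,0,0.02],1],[[0,0,0],[0,0,0.01],1],[[0,0,0],[0,0,0],1]]'
python3 -m inch '[[[0,0,0],[0,0,0.01],1],[[0,0,0],[0,0,0.01],1],[[0,0,0],[0,0,0],1]]'
```

```text
clock: 8.4
eef_pos: [0.5921, 0.1381, 0.1778]
tool_rot: [0.706, 0.709, -0.001, -0.001]
ft_force: [-1.3, 0.2, -1.0]
grip_width: 0.0564
grasp_force: 64.4
clock: 8.65
eef_pos: [0.5926, 0.1382, 0.1721]
tool_rot: [0.706, 0.709, -0.0, -0.0]
ft_force: [0.2, -0.9, -1.6]
grip_width: 0.0567
grasp_force: 64.5
```

```bash
python3 -m inch '[[[0,0,0],[0,0,0.01],1],[[0,0,0],[0,0,0.01],1],[[0,0,0],[0,0,0],1]]'
python3 -m inch '[[[0,0,0],[0,0,0.008],1],[[0,0,0],[0,0,0],1]]'
python3 -m inch '[[[0,0,0],[0,0,0.007],1],[[0,0,0],[0,0,0],1]]'
```

```text
clock: 8.9
eef_pos: [0.5933, 0.1382, 0.1666]
tool_rot: [0.706, 0.709, 0.0, 0.0]
ft_force: [1.4, -0.1, -0.4]
grip_width: 0.0567
grasp_force: 64.5
clock: 9.07
eef_pos: [0.5935, 0.1382, 0.165]
tool_rot: [0.706, 0.709, 0.001, 0.001]
ft_force: [1.5, -1.3, 0.8]
grip_width: 0.0567
grasp_force: 64.7
clock: 9.23
eef_pos: [0.5937, 0.1383, 0.1638]
tool_rot: [0.706, 0.709, 0.001, 0.001]
ft_force: [0.7, -0.7, 4.8]
grip_width: 0.0564
grasp_force: 65.0
```

```bash
for i in 1; do python3 -m inch '[[[0,0,0],[0,0,0.008],1],[[0,0,0],[0,0,0],1]]'; done
python3 -m inch '[[[0,0,0],[0,0,0.008],1],[[0,0,0],[0,0,0],1]]'
python3 -m inch '[[[0,0,0],[0,0,0.007],1],[[0,0,0],[0,0,0],1]]'
```

```text
clock: 9.4
eef_pos: [0.5942, 0.1384, 0.1631]
tool_rot: [0.706, 0.709, 0.002, 0.002]
ft_force: [-0.0, -1.5, 10.9]
grip_width: 0.0565
grasp_force: 65.5
clock: 9.57
eef_pos: [0.594, 0.1384, 0.1601]
tool_rot: [0.706, 0.709, 0.002, 0.001]
ft_force: [1.0, -1.1, 4.2]
grip_width: 0.0566
grasp_force: 65.0
clock: 9.73
eef_pos: [0.5925, 0.1382, 0.1551]
tool_rot: [0.706, 0.709, -0.0, -0.0]
ft_force: [2.4, -1.4, -1.1]
grip_width: 0.0566
grasp_force: 64.8
```

The resistance peaked at about 11 N and then dropped, so the clips snapped over. Next is down to the stop in 1 to 2 mm steps.

```bash
python3 -m inch '[[[0,0,0],[0,0,0.004],1],[[0,0,0],[0,0,0],1]]'
python3 -m inch '[[[0,0,0],[0,0,0.004],1],[[0,0,0],[0,0,0],1]]'
python3 -m inch '[[[0,0,0],[0,0,0.004],1],[[0,0,0],[0,0,0],1]]'
```

```text
clock: 9.9
eef_pos: [0.5925, 0.1382, 0.155]
tool_rot: [0.706, 0.709, -0.0, -0.0]
ft_force: [-0.3, -1.9, 5.7]
grip_width: 0.0562
grasp_force: 65.3
clock: 10.07
eef_pos: [0.5925, 0.1382, 0.155]
tool_rot: [0.706, 0.709, 0.0, 0.0]
ft_force: [-3.3, -1.6, 10.1]
grip_width: 0.0564
grasp_force: 65.8
clock: 10.23
eef_pos: [0.5924, 0.1382, 0.1549]
tool_rot: [0.706, 0.709, 0.001, 0.0]
ft_force: [-5.6, -2.9, 16.0]
grip_width: 0.0567
grasp_force: 66.3
```

```bash
python3 -m inch '[[[0,0,0],[0,0,-0.004],1],[[0,0,0],[0,0,0],1],[[0,0,0],[0,0,0],1],[[0,0,0],[0,0,0],1]]'
python3 - <<'E'
from h import *
out=[]
c=vision.camera("scene"); u=proj(c,[.594,.141,.11])[0]; x,y=int(u[0])-40,int(u[1])-45
out.append(cv2.resize(c["img"][y:y+90,x:x+80],None,fx=5,fy=5,interpolation=cv2.INTER_CUBIC))
w=vision.camera("wrist"); out.append(cv2.resize(w["img"][180:405,220:420],(400,450)))
cv2.imwrite("pics/e.png",np.hstack(out)[:,:,::-1])
print(np.mean([ (vision.camera("wrist"),telemetry.get_obs()["ft_force"])[1] for _ in range(8)],0))
E
```

```text
clock: 10.57
eef_pos: [0.5925, 0.1382, 0.155]
tool_rot: [0.706, 0.709, 0.0, 0.0]
ft_force: [-3.4, -1.6, 10.5]
grip_width: 0.0567
grasp_force: 65.7
[-3.66795016 -1.88521609 11.21543104]
```

View pics/e.png

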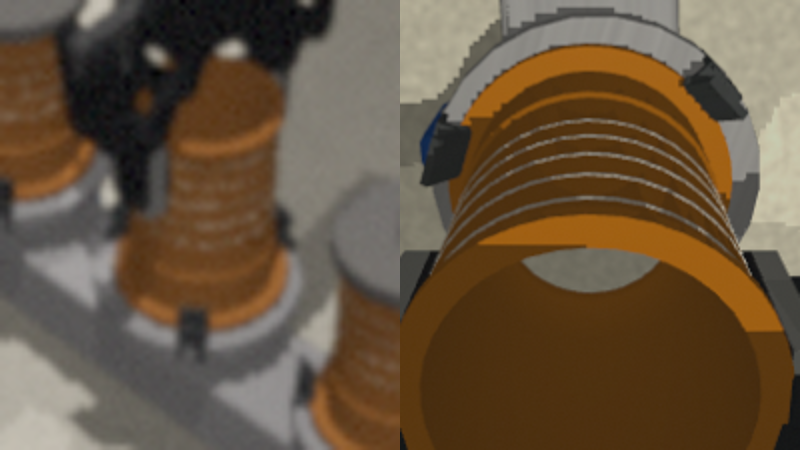

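All three clips hook over the flange: the front one at (192,330) in the left crop, and the other two at (445,150) and (715,85) in the wrist crop. The funnel sits at the rigid stop with about 11 N of push, so I'm handing in.

```bash
python3 -c "
from workcell import workorder
print(workorder.job_done())"
```

```text
the job is handed in; nothing more can be done
None
```

The funnel is clicked home on the free middle head: the resistance dropped as the clips snapped, and the last pictures show all three over the flange. The gripper is still holding it down with about 11 N. I handed the job in at about 11 s and got no verdict back.

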